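# Tug the dust extractor's filter lid, free it if caught, and hold it open

### The arm

A 7-joint arm with a two-finger parallel gripper is mounted at the origin on the work surface. World frame = base frame: x ahead of the robot, y to its left, z up, the work surface at z = 0. Lengths are in m, angles in rad, forces in N, time in s.
With the tool pointing down it reaches from about 0.425 to 0.925 m from the base axis. Payload 6.8 kg.
Tool frame: the origin (TCP) lies on the front face of the gripper's body, between the roots of the fingers; the fingertips stand 73 mm ahead of it and the grasp point (between the pads) lies 54 mm ahead of it (bot.finger_overhang is the z of the fingertips in the tool frame, in m); z points along the fingers, y is the line along which they close (so a half turn about z gives the same grasp; the last joint's range is limited). The gripper opens to 85 mm and grips with 20 to 120 N. Pads are 22 mm wide; open, the fingers measure 114 mm over their backs; the gripper's body (76 mm by 85 mm) begins 54 mm behind the grasp point. The pads swing forward as they close: fully open they stand 13 mm farther back than shut.
Start: joints at [1.182, 0.477, 0.022, 1.555, -0.011, 1.109, -0.083], TCP at [0.187, -0.649, 0.304] pointing down, gripper open.
Joint ranges: [-2.96, 2.96], [-0.34, 2.1], [-1.41, 1.46], [0.24, 2.44], [-1.37, 4.51], [0.17, 1.92], [-2.96, 2.96]. Speed limits (rad/s): [2.39, 2.39, 3.14, 3.14, 3.14, 3.14, 3.14].

### API

Orientations are given as a unit quaternion [w, x, y, z].
In Python, from station import bot gives the robot as it stands.
- The arm moves only by the tool servo_tool, never from a script. Its argument "motion" is one flat list of numbers, 7 for each row, row after row: the shift along the tool's x, y, z as a fraction of full scale, then the turn, a rotation vector about the tool's x, y, z as a fraction of full scale, then the closure, from 0 (fully open) to 1 (shut). In form: [tx, ty, tz, ax, ay, az, gripper, tx, ty, tz, ax, ay, az, gripper, ...]. A call has 1 to 5 rows; each row shifts and turns the commanded pose from where the row before left it, along the tool's axes as they then stand; what a row does not reach is not made up. Full scale, the value 1, is 0.02 m for a shift and 0.15 rad for a turn. A row lasts 1/8 s, in which the tool goes at most 62.5 mm and 10.7 degrees, less where a joint would pass 70% of its speed; a pose out of reach is approached as far as the arm can. A call with a number of a shift or a turn outside -1 to 1 is refused whole. A call with a gripper value outside its range is refused whole. The fingers move at their own pace and stop on an object; "grip_force" is the grip in N (left out, the last holds). Time passes only in rows, so rows that do not move let the fingers close. It gives the time, the measured TCP pose, the force, the opening and the grip force at its end, in the units of the state.
- bot.get_obs(): the state, without advancing time (a new reading comes with each control period).
- bot.read_camera(name): name is "side" or "top" or "wrist"; returns the picture (400x640x3 uint8, red, green, blue); there is no depth.
- bot.get_calibration(name): a dict with "mtx" (3x3 intrinsics, pixels), "rvec" (rotation vector, rad) and "tvec" (3), from world to camera coordinates, as OpenCV has them. Camera axes: x right, y down, z forward; pixel columns grow to the right and rows downward; lengths in m; the calibration is good to about 2 mm. A picture is of the moment at which its call begins: read the wrist's pose just before it. get_calibration takes no time and is no camera call; for the wrist camera it gives the pose at the moment of the call.
- bot.hand_in(): hands the job in; it is judged then, once.
Trained networks look in the newest picture that a camera, given by its name, has taken for a name from the list of things; names that differ only in an ending like _2 or _b are one class to them, and where a whole thing is asked for, a point or a joint stands for the part that bears it (a point fixed in the world has none). Each returns a list of dicts, best first, with "p" (0 to 1); they miss things now and then, are a little off and sometimes report something else, mostly with a low value. They report only what shows in the picture. A call takes as long as a camera call.
- bot.boxes_of(camera, name): "uv" ([column, row] in pixels, amid what is visible of it).
The state is a dict: "t": time; "q": joint angles; "joint_vel": joint speeds; "joint_torque": joint torques, N m; "eef_pos": TCP position; "tool_rot": TCP orientation; "contact_force": force on the tool from outside, world axes, zero at the start; "torque": the same for the moment, N m; "gripper_width": opening from 0.0 (shut) to 1.0 (fully open); "grasp_force": force on a finger pad.
Only numpy, scipy, OpenCV 4.12 (cv2) and the standard library are available. Lean on these libraries where they do the work, as an engineer would, in place of code of your own. Each camera call takes 0.05 s, during which the arm holds its last target. There are 200 camera calls.

### The job

Open the filter lid of the bench dust extractor for me and keep holding it up, so that I can change the filter. First give the lid's handle a gentle upward tug, before touching the slide catch, to learn whether the catch has caught it; if it has, slide the catch knob back until it lets go, but if the lid comes freely just lift it. Raise the lid well up (at least 60 degrees) by its handle without forcing it or letting it drop, finish while still gripping the handle and holding the lid there (nothing else may prop it), and leave everything else on the bench where it is.

Things in the scene. Friction and masses are not known exactly. Their poses are not given: they have to be found in the camera images.
- extractor: bench dust extractor: fixed grey steel cabinet 280 x 280 mm, 132 mm high, a spigot 31 mm out of its back. Origin: centre of its underside, on the bench. x points from its front (louvres, switch, dial; robot's side) to its back, y to its left seen from the front, z up. A fixed ledge 50 mm deep (x -140 to -90 mm), 132 mm high, carries the slide catch; behind it lies the lid, flush with the ledge
- filter_lid: flat grey steel filter lid, 205 mm front to back, 279 mm wide, 10 mm thick, hinged along its rear edge; origin on the hinge axis, x points to the back along the lid, z out of its top face. It weighs 0.35 to 0.7 kg: 2 to 4 N lift it at the handle. It has no stay and falls shut from any angle when let go
- filter_lid_joint (a joint): opening angle of the lid, rad: 0 shut, grows as the front edge rises, hinge stop at 1.31. A caught lid has only about 0.02 rad of play (4 mm at the handle) and then stops hard; a free lid goes on rising against no more than its weight
- lid_handle (a point): middle of the lid's handle: round steel bar 12 mm thick, 100 mm long along the extractor's y, on a post at each end. Lid shut: 38 mm above the lid's top (170 mm above the bench), 15 mm behind the lid's front edge, 190 mm in front of the hinge axis. It moves on a circle about the hinge; pinched across its thickness the bar can roll between the fingers, so a gripper may stay pointing down
- lid_hinge (a point): point on the fixed hinge axis, in the middle of the lid's rear edge, 127 mm above the bench; the axis runs along the extractor's y axis
- catch_knob (a point): point in the slide catch's dark steel knob, 22 mm above the ledge (154 mm above the bench), 12 mm below the knob's top. The knob is 20 mm (extractor x) by 14 mm (extractor y), stands 43 mm nearer the front than the bar and 95 to 121 mm right of the extractor's middle. It slides along the extractor's y in a slot: left (+y) throws the hidden bolt, right (-y) draws it back, as far as the stop
- catch_joint (a joint): how far the catch is drawn back, m: 0 fully thrown (knob at its left stop), 0.026 fully back (right stop, always clear of the lid). It stays where it is left; friction about 2.5 N. Bolt and striker are hidden inside and the striker sits a little differently on each machine, so the knob's place does not tell whether the lid is caught
- catch: the slide catch, knob and bolt; origin on top of the ledge under the knob's middle
- striker: the steel striker plate fixed to the underside of the lid, hidden while the lid is shut; the catch's bolt lies over its foot when the lid is caught
- jar: bystander: glass jar, 56 mm wide and 75 mm high; origin at the centre of its underside
- bur_tray: bystander: small wooden tray of burs, 110 x 75 x 22 mm; origin under its centre
- mug: bystander: white mug, 76 mm wide and 90 mm high, handle along its own +y; origin at the centre of its underside
- caliper: bystander: flat steel caliper, 200 mm long along its own y; origin on the bench under the middle of its beam
- brush: bystander: wooden dusting brush lying along its own x; origin on the bench
- blank: bystander: half-carved pale blank, 54 mm wide and 50 mm high; origin at the centre of its underside

How it is judged:
By the outcome, as a careful person would: the job done as asked, in the order asked, and still so for the second after the job is handed in, while the arm keeps its last pose, push and grip.
It also fails if it takes over 69 s, if anything falls off the work surface, if the arm or the gripper's body presses on something with over 40 N, if the wrist force passes 120 N, or if a joint passes its speed limit or range.

## Working session

There is one attempt and no reset: what is moved stays moved. The work goes in short steps, Python scripts to look and compute and a tool call to move; the robot and the scene stay as the last step left them, time stands still between calls to the robot, and variables do not carry over. Pictures are saved under pics/ and viewed, at most 10 in all, crops included, and the job is handed in when it is done.

Besides the shell and the picture viewer there is one more tool, called after "Request:" by a JSON object that holds its "method" and its "body". servo_tool: Moves the arm, as the interface text tells. Shift numbers are shares of 0.02 m and turn numbers shares of 0.15 rad, none past 1 either way. Its arguments: {"type":"object","properties":{"motion":{"type":"array","items":{"type":"number","minimum":-1,"maximum":1}},"grip_force":{"type":"number"}},"required":["motion"]}

```bash
mkdir -p pics; cat > h.py <<'E'
import numpy as np, cv2
from station import bot
from scipy.spatial.transform import Rotation as R
def P(n):
    c=bot.get_calibration(n); K=np.array(c["mtx"],float); Rm=cv2.Rodrigues(np.array(c["rvec"],float))[0]
    return K@np.c_[Rm,np.array(c["tvec"],float).ravel()]
def tri(Ps,uvs):
    A=[]
    for p,(u,v) in zip(Ps,uvs): A+= [u*p[2]-p[0], v*p[2]-p[1]]
    X=np.linalg.svd(np.array(A))[2][-1]; return X[:3]/X[3]
def at_z(p,uv,z):
    u,v=uv; A=np.array([u*p[2]-p[0], v*p[2]-p[1]]); return np.r_[np.linalg.solve(A[:,:2],-(A[:,2]*z+A[:,3])),z]
def proj(p,X): x=p@np.r_[X,1]; return x[:2]/x[2]
def snap(n,f):
    im=bot.read_camera(n); cv2.imwrite("pics/"+f,im[:,:,::-1]); return im
E
python3 - <<'E'
from h import *
a=snap("top","t0.png"); b=snap("side","s0.png")
cv2.imwrite("pics/ts.png",np.hstack([a,b])[:,:,::-1][:, :])
for n in["lid_handle","catch_knob","extractor","filter_lid","jar","mug"]:
    for c in["top","side"]: print(n,c,[(np.round(d["uv"]),round(d["p"],2)) for d in bot.boxes_of(c,n)[:2]])
o=bot.get_obs(); print(o["t"],o["eef_pos"],o["tool_rot"])
E
```

```text
lid_handle top [(array([367., 180.]), 0.78)]
lid_handle side [(array([341., 249.]), 0.83)]
catch_knob top []
catch_knob side [(array([288., 273.]), 0.64)]
extractor top [(array([367., 189.]), 0.95)]
extractor side [(array([340., 261.]), 0.72)]
filter_lid top [(array([365., 179.]), 0.94)]
filter_lid side [(array([344., 247.]), 0.89)]
jar top [(array([298., 196.]), 0.77)]
jar side []
mug top [(array([438., 205.]), 0.57)]
mug side [(array([322., 352.]), 0.76)]
0.7 [ 0.18707328 -0.64854802  0.30391882] [-9.18838133e-06  9.90159459e-01  1.39943721e-01  1.17947362e-05]
```

View pics/t0.png

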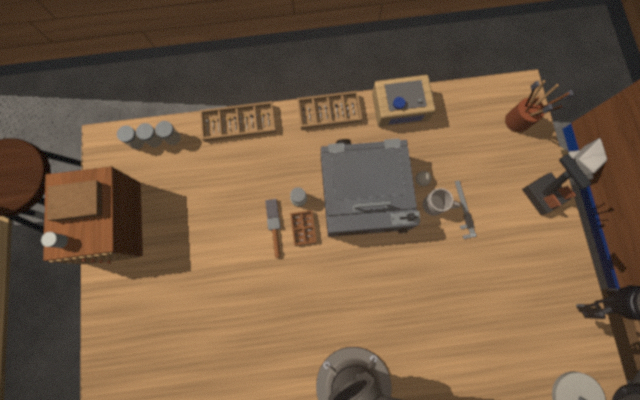

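View pics/s0.png

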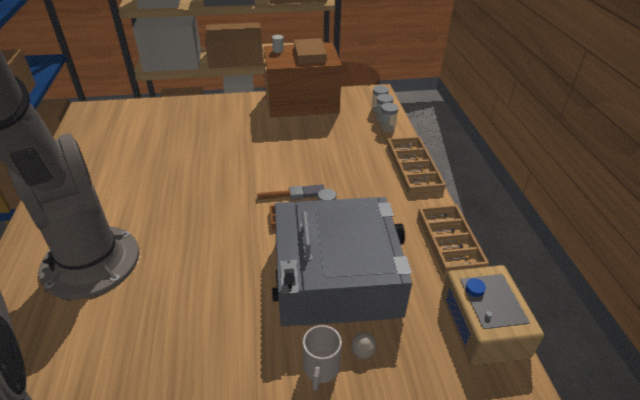

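The top view shows the extractor at about (367,189), with the handle bar near (372,207) and the knob near (405,217). The side view has the bar near (305,237) and the knob near (289,274). The mug and blank are to its right, the jar, tray and brush to its left.

```bash
python3 - <<'E'
from h import *
a=cv2.imread("pics/t0.png")[130:245,310:470]; b=cv2.imread("pics/s0.png")[190:330,260:420]
A=cv2.resize(a,None,fx=4.0,fy=4.0,interpolation=2); cv2.imwrite("pics/ta.png",A)
B=cv2.resize(b,None,fx=4,fy=4,interpolation=2); cv2.imwrite("pics/sb.png",B)
pt,ps=P("top"),P("side")
print("bar",tri([pt,ps],[(372,207),(305,237)]),"knob",tri([pt,ps],[(405,217),(289,274)]))
E
```

```text
bar [ 0.52989693 -0.12605761  0.14582383] knob [ 0.48566318 -0.22228688  0.1386453 ]
```

View pics/ta.png

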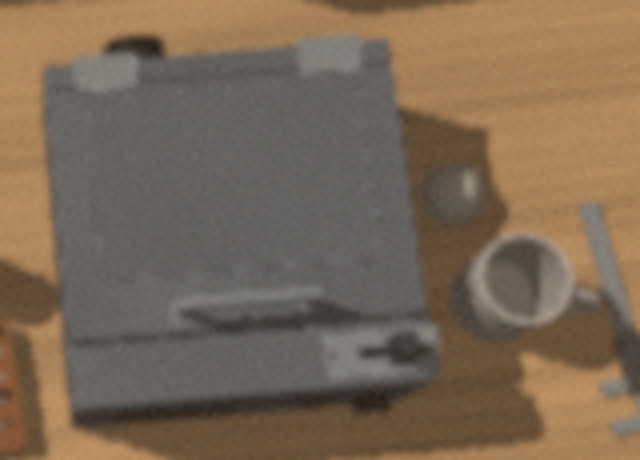

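View pics/sb.png

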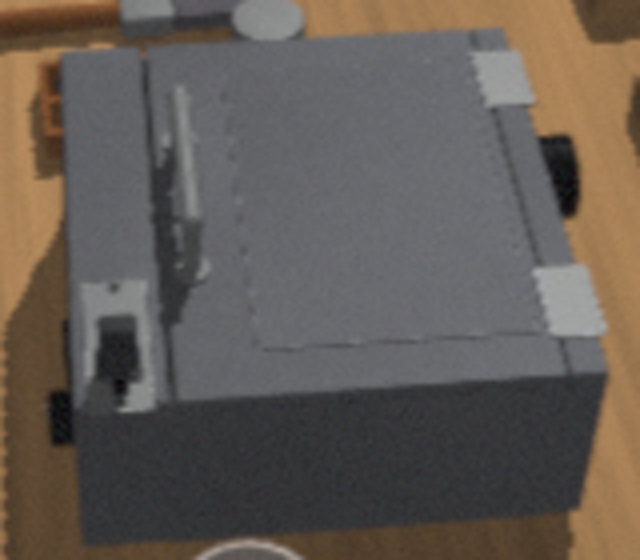

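The crops show the bar from (353,207) to (391,203) in the top view, and from (305,212.5) to (308.5,244) in the side view. The knob top is at (412,217) in the top view and (289,272) in the side view. The cabinet's top corners are visible in both.

```bash
cat >> h.py <<'E'
def w2(x,y,yaw,p): 
    c,s=np.cos(yaw),np.sin(yaw); return np.array([x+c*p[0]-s*p[1],y+s*p[0]+c*p[1],p[2]])
E
python3 - <<'E'
from h import *
from scipy.optimize import least_squares
pt,ps=P("top"),P("side")
top={(.14,.14,.132):(321.2,147),(.14,-.14,.132):(407,140.5),(-.14,.14,.132):(328.7,232),(-.14,-.14,.132):(419.2,225.7),(-.075,.05,.17):(353.5,207),(-.075,-.05,.17):(391,203)}
side={(-.14,.14,.132):(275.5,203.7),(.14,.14,.132):(386,197.5),(.14,-.14,.132):(411,283.7),(-.14,-.14,.132):(280.5,293),(-.075,.05,.17):(305,212),(-.075,-.05,.17):(308.7,244)}
def f(v): return np.concatenate([proj(p,w2(*v,k))-uv for p,d in((pt,top),(ps,side)) for k,uv in d.items()])
r=least_squares(f,[.6,-.12,0],loss="soft_l1"); print(r.x, np.round(f(r.x).reshape(-1,2),1))
L=tri([pt,ps],[(353.5,207),(305,212)]);Rr=tri([pt,ps],[(391,203),(308.7,244)]);k=tri([pt,ps],[(411.7,216.7),(289,272)])
print("bar L,R",L,Rr,(L+Rr)/2,"knobtop",k)
print("model bar",w2(*r.x,(-.075,0,.17)),"knob",w2(*r.x,(-.118,-.108,.154)))
E
```

```text
[ 0.60563934 -0.12989988 -0.04833422] [[-0.7 -1.5]
 [ 0.1 -1.8]
 [-0.6 -0. ]
 [ 0.  -1.2]
 [ 3.  -0.7]
 [-1.3  0.6]
 [-0.3 -1.4]
 [ 0.3 -0.9]
 [ 2.2  0.1]
 [-2.3 -0.3]
 [-1.4  2.1]
 [-1.9  1.8]]
bar L,R [ 0.53558958 -0.06736785  0.16763595] [ 0.53069689 -0.17880792  0.17724631] [ 0.53314324 -0.12308788  0.17244113] knobtop [ 0.48339212 -0.23655901  0.16138595]
model bar [ 0.53072694 -0.12627622  0.17      ] knob [ 0.48255909 -0.23207253  0.154     ]
```

Request:
{"method": "servo_tool", "body": {"motion": [1,-0.85,0,0,0,0,0,1,-0.85,0,0,0,0,0,1,-0.85,0,0,0,0,0,1,-0.85,0,0,0,0,0,1,-0.85,0,0,0,0,0]}}

```text
t: 1.32
eef_pos: [0.2601, -0.5385, 0.3041]
tool_rot: [0.0, 0.99, 0.14, 0.0]
contact_force: [0.3, -0.1, 0.1]
gripper_width: 1.0
grasp_force: 0.0
```

Request:
{"method": "servo_tool", "body": {"motion": [1,-0.85,0,0,0,0,0,1,-0.85,0,0,0,0,0,1,-0.85,0,0,0,0,0,1,-0.85,0,0,0,0,0,1,-0.85,0,0,0,0,0]}}

```text
t: 1.95
eef_pos: [0.3326, -0.4291, 0.3041]
tool_rot: [0.0, 0.99, 0.14, 0.0]
contact_force: [1.0, 0.4, -1.5]
gripper_width: 1.001
grasp_force: 0.0
```

Request:
{"method": "servo_tool", "body": {"motion": [1,-0.85,0,0,0,0,0,1,-0.85,0,0,0,0,0,1,-0.85,0,0,0,0,0,1,-0.85,0,0,0,0,0,1,-0.85,0,0,0,0,0]}}

```text
t: 2.58
eef_pos: [0.4051, -0.3197, 0.3041]
tool_rot: [0.0, 0.99, 0.14, 0.0]
contact_force: [0.6, -0.6, -0.2]
gripper_width: 0.997
grasp_force: 0.0
```

Request:
{"method": "servo_tool", "body": {"motion": [1,-0.85,0,0,0,0,0,1,-0.85,0,0,0,0,0,1,-0.85,0,0,0,0,0,1,-0.85,0,0,0,0,0,1,-0.85,0,0,0,0,0]}}

```text
t: 3.2
eef_pos: [0.4777, -0.2104, 0.3041]
tool_rot: [0.0, 0.99, 0.14, 0.0]
contact_force: [-0.4, -0.6, -0.1]
gripper_width: 1.0
grasp_force: 0.0
```

Request:
{"method": "servo_tool", "body": {"motion": [1,-0.85,0,0,0,0,0,1,-0.85,0,0,0,0,0,0,0,0,0,0,-0.9,0,0,0,0,0,0,-0.9,0,0,0,0,0,0,-0.9,0]}}

```text
t: 3.82
eef_pos: [0.5063, -0.1673, 0.304]
tool_rot: [0.0, 0.941, 0.338, 0.0]
contact_force: [-0.1, -0.7, -0.4]
gripper_width: 0.999
grasp_force: 0.0
```

Request:
{"method": "servo_tool", "body": {"motion": [0,0,0,0,0,-0.9,0,0,0,0,0,0,-0.9,0,0,0,0,0,0,-0.9,0,0,0,0,0,0,-0.9,0,0,0,0,0,0,-0.9,0]}}

```text
t: 4.45
eef_pos: [0.5062, -0.1674, 0.3041]
tool_rot: [0.0, 0.776, 0.631, 0.0]
contact_force: [0.9, -0.2, 0.2]
gripper_width: 1.001
grasp_force: 0.0
```

Request:
{"method": "servo_tool", "body": {"motion": [0,0,0,0,0,-0.9,0,0,0,0,0,0,0,0]}}

```text
t: 4.7
eef_pos: [0.5062, -0.1674, 0.304]
tool_rot: [0.0, 0.734, 0.68, 0.0]
contact_force: [0.1, -0.8, -0.0]
gripper_width: 1.001
grasp_force: 0.0
```

```bash
python3 - <<'E'
from h import *
w=snap("wrist","w0.png"); p=P("wrist"); o=bot.get_obs()
print(o["t"],o["eef_pos"],R.from_quat(np.roll(o["tool_rot"],-1)).as_matrix().round(3).tolist(),o["contact_force"],o["q"])
np.save("pw0.npy",p)
for n in["lid_handle","catch_knob","catch"]: print(n,[(np.round(d["uv"]),round(d["p"],2)) for d in bot.boxes_of("wrist",n)[:2]])
for X in [(.535,-.075,.17),(.531,-.175,.17),(.483,-.234,.166)]: print(proj(p,X))
E
```

```text
4.75 [ 0.5061535  -0.16740551  0.30398525] [[0.078, 0.997, 0.0], [0.997, -0.078, -0.0], [-0.0, 0.0, -1.0]] [-0.59345463  0.9656762  -0.32858912] [ 0.58432765  0.27971451 -0.45525931  1.86943611  0.14260229  1.02405619
 -0.00795515]
lid_handle [(array([465., 139.]), 0.59)]
catch_knob [(array([301., 293.]), 0.55)]
catch [(array([299., 293.]), 0.82)]
[353.68111415  73.06860834]
[354.75761756 227.10816991]
[295.30332894 301.92873188]
```

View pics/w0.png

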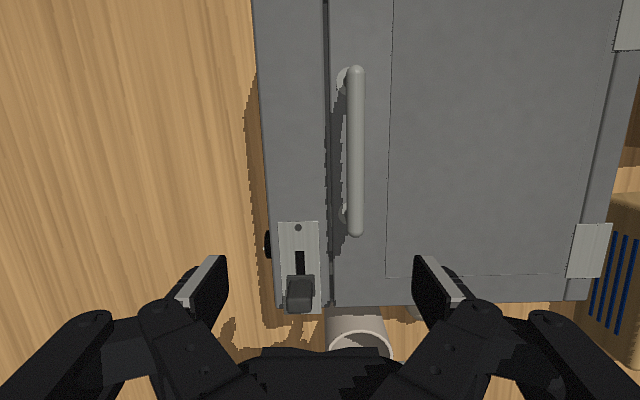

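The wrist view shows the bar from (356,67) to (356,234), within 2 px of the model. The knob is near (300,288), with free slot above it (+y). I'll approach the bar and grip it lightly.

Request:
{"method": "servo_tool", "body": {"motion": [0,0,0,0,0,-0.21,0,0.73,0.43,0,0,0,0,0,0.73,0.43,0,0,0,0,0,0.73,0.43,0,0,0,0,0,0,0,1,0,0,0,0]}}

```text
t: 5.52
eef_pos: [0.5362, -0.1218, 0.2851]
tool_rot: [0.001, 0.721, 0.693, 0.002]
contact_force: [-0.1, 0.1, -0.3]
gripper_width: 1.005
grasp_force: 0.0
```

Request:
{"method": "servo_tool", "body": {"motion": [0,0,1,0,0,0,0,0,0,1,0,0,0,0,0,0,0.5,0,0,0,0,0,0,0.5,0,0,0,0,0,0,0,0,0,0,0]}}

```text
t: 6.15
eef_pos: [0.5338, -0.1244, 0.2235]
tool_rot: [-0.0, 0.722, 0.692, -0.0]
contact_force: [0.0, -0.2, -0.0]
gripper_width: 0.997
grasp_force: 0.0
```

Request:
{"method": "servo_tool", "body": {"motion": [0,0,0,0,0,0,0.6,0,0,0,0,0,0,0.7,0,0,0,0,0,0,0.8,0,0,0,0,0,0,0.9,0,0,0,0,0,0,1], "grip_force": 30}}

```text
t: 6.78
eef_pos: [0.5329, -0.1247, 0.2241]
tool_rot: [-0.001, 0.722, 0.691, -0.001]
contact_force: [-5.8, -0.0, 5.0]
gripper_width: 0.126
grasp_force: 29.4
```

Request:
{"method": "servo_tool", "body": {"motion": [0,0,0,0,0,0,1,0,0,0,0,0,0,1,0,0,0,0,0,0,1]}}

```text
t: 7.15
eef_pos: [0.5329, -0.1247, 0.2241]
tool_rot: [-0.001, 0.722, 0.691, -0.001]
contact_force: [-5.0, 1.0, 6.0]
gripper_width: 0.129
grasp_force: 29.4
```

Request:
{"method": "servo_tool", "body": {"motion": [0,-0.04,-0.1,0,0,0,1,0,0,-0.1,0,0,0,1,0,0,0,0,0,0,1]}}

```text
t: 7.52
eef_pos: [0.5335, -0.1247, 0.228]
tool_rot: [0.0, 0.722, 0.692, 0.0]
contact_force: [3.1, -1.1, -3.3]
gripper_width: 0.126
grasp_force: 29.3
```

Request:
{"method": "servo_tool", "body": {"motion": [0,0,-0.1,0,0,0,1,0,0,0,0,0,0,1]}}

```text
t: 7.78
eef_pos: [0.534, -0.1248, 0.2302]
tool_rot: [0.001, 0.722, 0.692, 0.001]
contact_force: [5.6, -1.1, -4.0]
gripper_width: 0.127
grasp_force: 29.2
```

Request:
{"method": "servo_tool", "body": {"motion": [0,0.08,-0.1,0,0,0,1,0,0,0,0,0,0,1]}}

```text
t: 8.02
eef_pos: [0.5346, -0.1248, 0.2318]
tool_rot: [-0.0, 0.722, 0.692, -0.0]
contact_force: [2.4, 0.2, -4.6]
gripper_width: 0.125
grasp_force: 29.3
```

Request:
{"method": "servo_tool", "body": {"motion": [0,0.02,-0.1,0,0,0,1,0,0,0,0,0,0,1]}}

```text
t: 8.28
eef_pos: [0.5351, -0.1248, 0.2341]
tool_rot: [0.0, 0.722, 0.692, 0.0]
contact_force: [1.6, -0.6, -3.5]
gripper_width: 0.127
grasp_force: 29.4
```

The handle has risen 10 mm, well past the 4 mm of play, at a steady 4 N or so. The lid is free, so the catch stays untouched. Next I work out the arc.

```bash
python3 - <<'E'
from h import *
r=np.hypot(.19,.043); p=np.linspace(.2756,.2226+1.16,20); d=np.diff(np.c_[-r*np.cos(p),r*np.sin(p)],axis=0)/.02
print([(round(a,2),round(-b,2)) for a,b in d]); print(-r*np.cos(p[[6,12,19]])+r*np.cos(p[0]),r*np.sin(p[[6,12,19]])-r*np.sin(p[0]))
E
```

```text
[(np.float64(0.17), np.float64(-0.54)), (np.float64(0.2), np.float64(-0.53)), (np.float64(0.23), np.float64(-0.52)), (np.float64(0.26), np.float64(-0.5)), (np.float64(0.29), np.float64(-0.49)), (np.float64(0.32), np.float64(-0.47)), (np.float64(0.35), np.float64(-0.45)), (np.float64(0.37), np.float64(-0.43)), (np.float64(0.4), np.float64(-0.41)), (np.float64(0.42), np.float64(-0.38)), (np.float64(0.44), np.float64(-0.36)), (np.float64(0.46), np.float64(-0.33)), (np.float64(0.48), np.float64(-0.3)), (np.float64(0.5), np.float64(-0.28)), (np.float64(0.51), np.float64(-0.25)), (np.float64(0.52), np.float64(-0.22)), (np.float64(0.54), np.float64(-0.19)), (np.float64(0.55), np.float64(-0.15)), (np.float64(0.55), np.float64(-0.12))]
[0.0294942  0.0780961  0.15100794] [0.06099697 0.10820283 0.13835422]
```

Request:
{"method": "servo_tool", "body": {"motion": [0,0.17,-0.54,0,0,0,1,0,0.2,-0.53,0,0,0,1,0,0.23,-0.52,0,0,0,1,0,0,0,0,0,0,1], "grip_force": 40}}

```text
t: 8.78
eef_pos: [0.547, -0.1253, 0.2666]
tool_rot: [0.0, 0.722, 0.691, -0.0]
contact_force: [-1.2, -0.4, -3.4]
gripper_width: 0.128
grasp_force: 39.2
```

```bash
python3 - <<'E'
from h import *
a=snap("side","s1.png"); w=snap("wrist","w1.png")
cv2.imwrite("pics/c1.png",np.hstack([a[150:350,220:460],w[::2,::2]])[:,:,::-1])
print(bot.get_obs()["contact_force"],bot.get_obs()["torque"])
E
```

```text
[-0.76554969 -0.67839274 -2.36600128] [-0.15808008  0.2106685  -0.0484221 ]
```

View pics/c1.png

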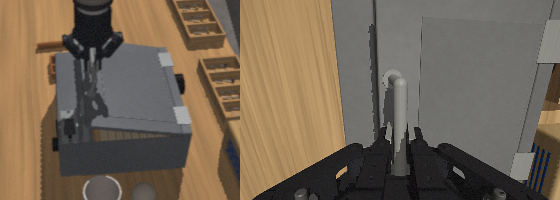

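The pictures show the lid ajar and the pleated filter visible beneath it, at about (140,130) in the crop. The bar sits between the pads. I'll continue along the arc.

Request:
{"method": "servo_tool", "body": {"motion": [0,0.26,-0.5,0,0,0,1,0,0.29,-0.49,0,0,0,1,0,0.32,-0.47,0,0,0,1,0,0.35,-0.45,0,0,0,1]}}

```text
t: 9.38
eef_pos: [0.5703, -0.1264, 0.3045]
tool_rot: [-0.001, 0.722, 0.691, -0.002]
contact_force: [-8.2, 0.4, 0.8]
gripper_width: 0.125
grasp_force: 39.0
```

Request:
{"method": "servo_tool", "body": {"motion": [0,0.37,-0.43,0,0,0,1,0,0.4,-0.41,0,0,0,1,0,0.42,-0.38,0,0,0,1,0,0,0,0,0,0,1]}}

```text
t: 9.88
eef_pos: [0.5942, -0.1275, 0.3307]
tool_rot: [-0.001, 0.723, 0.691, -0.002]
contact_force: [-13.4, -0.3, 9.7]
gripper_width: 0.121
grasp_force: 39.5
```

Request:
{"method": "servo_tool", "body": {"motion": [0,-0.05,-0.11,0,0,0,1,0,0.45,-0.37,0,0,0,1,0,0.47,-0.35,0,0,0,1,0,0.49,-0.32,0,0,0,1]}}

```text
t: 10.38
eef_pos: [0.623, -0.1288, 0.3531]
tool_rot: [0.0, 0.722, 0.691, -0.0]
contact_force: [-5.7, -1.2, 2.8]
gripper_width: 0.122
grasp_force: 39.6
```

Request:
{"method": "servo_tool", "body": {"motion": [0,0.48,-0.32,0,0,0,1,0,0.52,-0.28,0,0,0,1,0,0.54,-0.23,0,0,0,1]}}

```text
t: 10.75
eef_pos: [0.6541, -0.1302, 0.3691]
tool_rot: [0.0, 0.722, 0.691, 0.0]
contact_force: [-3.6, -3.5, 1.5]
gripper_width: 0.119
grasp_force: 39.1
```

Request:
{"method": "servo_tool", "body": {"motion": [0,0.55,-0.21,0,0,0,1,0,0.56,-0.18,0,0,0,1,0,0.55,-0.13,0,0,0,1,0,0,0,0,0,0,1,0,0,0,0,0,0,1]}}

```text
t: 11.38
eef_pos: [0.6875, -0.1317, 0.3794]
tool_rot: [0.001, 0.722, 0.691, 0.001]
contact_force: [-3.5, -2.9, 6.0]
gripper_width: 0.117
grasp_force: 39.4
```

```bash
python3 - <<'E'
from h import *
a=snap("side","s2.png"); b=snap("top","t2.png"); w=snap("wrist","w2.png")
cv2.imwrite("pics/c2.png",np.vstack([np.hstack([a[100:400,200:460],b[100:400,240:500]])])[:,:,::-1])
o=bot.get_obs();print(o["t"],o["eef_pos"],o["contact_force"],o["torque"])
E
```

```text
11.525 [ 0.68732739 -0.13178947  0.37936318] [-3.75693956 -3.09741304  5.62857377] [-0.66316737  0.92377335 -0.01358007]
```

View pics/c2.png

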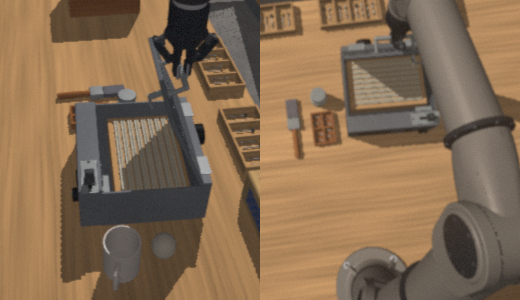

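View pics/w2.png

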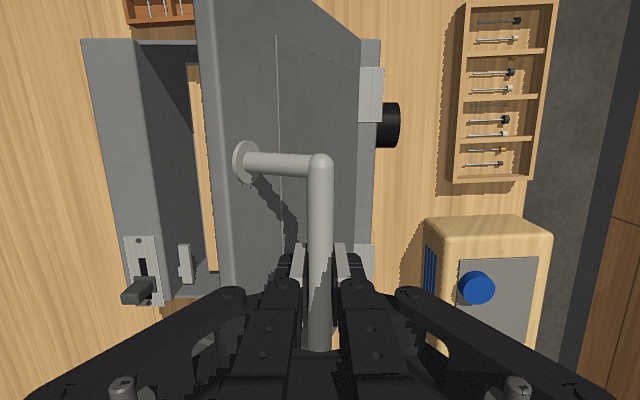

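The lid stands at about 67°, the bar is between the pads, and the catch and bystanders look unmoved. I'll ease the residual force, check that the hold is steady, then hand in.

Request:
{"method": "servo_tool", "body": {"motion": [0,-0.02,-0.04,0,0,0,1,0,0,0,0,0,0,1,0,0,0,0,0,0,1,0,0,0,0,0,0,1,0,0,0,0,0,0,1]}}

```text
t: 12.15
eef_pos: [0.686, -0.1317, 0.3791]
tool_rot: [0.0, 0.722, 0.691, -0.0]
contact_force: [-0.9, -5.0, 2.1]
gripper_width: 0.12
grasp_force: 39.2
```

Request:
{"method": "servo_tool", "body": {"motion": [0,0,0,0,0,0,1,0,0,0,0,0,0,1,0,0,0,0,0,0,1,0,0,0,0,0,0,1,0,0,0,0,0,0,1]}}

```text
t: 12.78
eef_pos: [0.686, -0.1317, 0.3791]
tool_rot: [0.0, 0.722, 0.691, -0.0]
contact_force: [-2.2, -4.4, 1.6]
gripper_width: 0.12
grasp_force: 39.2
```

```bash
python3 -c "
from station import bot
print(bot.hand_in())"
```

```text
the job is handed in; nothing more can be done
None
```

The tug showed the lid was not caught, so I left the catch alone, lifted the lid by its handle to about 67° (estimated from the gripper's position), and handed in with the gripper still holding it there; nothing else on the bench looked moved in the last pictures.

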